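# Pen-tester check of a tilted contact plate

## Task

Take the pen tester from its fork stand and press its tip squarely onto the contact on the earth block, then onto the round contact of the tilted plate, then onto the square contact of the tilted plate, gently (under 25 N) and for at least 0.3 s each. Then hang the tester back in the fork stand, upright on its collar, and let go. Do not drop the tester or disturb the other things on the bench.

Things in the scene. Friction and masses are not known exactly. Their poses are not given: they have to be found in the camera images.
- probe: pen tester, loose, 70 g, hanging upright in the fork at first. Origin on its axis at the underside of its black collar; z points to the handle end. Above: collar 30 mm diameter, 5 mm thick, then a grey square handle 16 x 16 mm from 5 to 75 mm (faces along x and y). Below: black shank 12 mm diameter for 30 mm, then a steel needle 6 mm diameter, ending at 100 mm
- probe_tip (a point): the very end of the probe's needle, 100 mm below the probe's origin
- fork_stand: fixed stand, origin under it on the table; black base 100 x 70 x 12 mm (x -35 to +65 mm), steel post 16 mm diameter at x = +42 mm, aluminium fork 46 mm wide, 8 mm thick, top 118 mm above the table. Its two prongs (14 mm wide) leave an 18 mm wide slot along x, open at the stand's -x end (x = -28 mm), closed at x = +16 mm
- fork_seat (a point): point in the middle of the slot level with the fork's top face, 118 mm above the table, where the underside of the collar (the probe's origin) hangs; axes of the stand: slot open to -x
- earth_block: fixed aluminium block 56 x 56 x 32 mm with two low mounting ears (96 mm over all along x), origin under its centre on the table; one contact in the middle of its top
- earth_contact: round sprung brass contact 20 mm diameter standing 8 mm out of the earth block; it sinks up to 5 mm against a spring (1.5 N at first, 6.5 N fully in)
- earth_contact_face (a point): middle of that contact's outer face, 40 mm above the table; z points up, out of the face
- plate: fixed black plate 130 x 150 x 12 mm on four steel posts, tilted so that its face looks up and towards its own -x, away from the robot, 38 degrees from vertical; origin on the table under the face's centre, which is 75 mm high. It also carries an aluminium ring (40 mm diameter, 8 mm high) near the top edge
- round_contact: round sprung brass contact, 20 mm diameter, standing 8 mm out of the plate's face on the plate's +y side (42 mm from its middle line, 10 mm down the slope from the middle); same spring and 5 mm travel
- round_contact_face (a point): middle of the round contact's outer face; z points out of the face (38 degrees from vertical)
- square_contact: square sprung brass contact, 19 x 19 mm, standing 8 mm out of the plate's face on the plate's -y side (42 mm from its middle line, 10 mm down the slope from the middle); same spring and 5 mm travel
- square_contact_face (a point): middle of the square contact's outer face; z points out of the face (38 degrees from vertical)
- bush_a: bystander: brass cylinder 26 mm diameter, 26 mm high, origin under it
- bush_b: bystander: brass cylinder 20 mm diameter, 20 mm high, origin under it
- dropper: bystander: small amber bottle 34 mm diameter, 72 mm high, origin under it
- lens_ring: bystander: flat black ring 50 mm outside, 28 mm inside, 10 mm high, origin under it
- beaker: bystander: clear plastic beaker 76 mm diameter, 95 mm high, origin under it
- driver: bystander: screwdriver 180 mm long lying along its x

How it is judged (in metres and radians):
On the way, in this order (a step that is already met when the one before it is completed fails the run):
1. the tip presses the contact on the earth block, with the probe's tip within 8 mm of the middle of its face, the probe square to the face within 15 degrees, and more than 2 N for 0.3 s (contact force between probe and earth_contact above 2 N and distance between probe_tip and earth_contact_face below 0.008 m and angle between the z axis of probe and the z axis of earth_contact_face, either way round below 0.27 rad), for 0.3 s.
2. then the tip presses the round contact of the tilted plate, with the probe's tip within 8 mm of the middle of its face, the probe square to the face within 15 degrees, and more than 2 N for 0.3 s (contact force between probe and round_contact above 2 N and distance between probe_tip and round_contact_face below 0.008 m and angle between the z axis of probe and the z axis of round_contact_face, either way round below 0.27 rad), for 0.3 s.
3. then the tip presses the square contact of the tilted plate, with the probe's tip within 8 mm of the middle of its face, the probe square to the face within 15 degrees, and more than 2 N for 0.3 s (contact force between probe and square_contact above 2 N and distance between probe_tip and square_contact_face below 0.008 m and angle between the z axis of probe and the z axis of square_contact_face, either way round below 0.27 rad), for 0.3 s.
At the end, for the whole second after the job is handed in: the tester hangs released and at rest in the fork again: its collar on the fork's top (origin within 15 mm of the seat point and no more than 5 mm below it), upright within 8 degrees (distance between probe and fork_seat below 0.015 m and height (world z) of probe above 0.113 m and angle between probe's own z axis and vertical below 0.15 rad and linear speed of probe below 0.03 m/s and angular speed of probe below 0.3 rad/s); the robot touches nothing.
It fails at once if a contact is pressed with more than 25 N (contact force between any of earth_contact, round_contact, square_contact and anything else above 25 N).
It fails at once if the tester is dropped or laid down (its collar comes below 50 mm above the table) (height (world z) of probe below 0.05 m).
It fails at once if a bystander is shifted by more than 30 mm (distance of any of bush_a, bush_b, dropper, lens_ring, beaker, driver from where it was at the start of the episode above 0.03 m).
It also fails if it takes over 59 s, if anything falls off the work surface, if the arm or the gripper's body presses on something with over 40 N, if the wrist force passes 120 N, or if a joint passes its speed limit or range.

## Robot

A 6-joint arm with a two-finger parallel gripper is mounted at the origin on the work surface. World frame = base frame: x ahead of the robot, y to its left, z up, the work surface at z = 0. Lengths are in mm, angles in rad, forces in N, time in s.
With the tool pointing down it reaches from about 350 to 975 mm from the base axis. Payload 7.1 kg.
Tool frame: the origin (TCP) lies midway between the tips of the shut fingers; the grasp point (between the pads) lies 19 mm behind it; z points along the fingers, y is the line along which they close (so a half turn about z gives the same grasp; the last joint's range is limited). The gripper opens to 88 mm and grips with 3 to 60 N. Pads are 20 mm wide; open, the fingers measure 115 mm over their backs; the gripper's body (75 mm by 178 mm) begins 61 mm behind the grasp point.
Start: joints at [-1.183, 0.423, 1.63, -0, 1.089, -0.019], TCP at [247.311, -573.971, 222.675] pointing down, gripper open.
Joint ranges: [-3, 3], [-0.9, 2.11], [0.09, 2.58], [-1.31, 4.45], [0.11, 2.69], [-2.54, 2.54]. Speed limits (rad/s): [2.39, 2.39, 3.01, 3.14, 3.14, 3.14].

## Interface

Orientations are given as a rotation vector (axis times angle).
In Python, from workcell import ctrl gives the robot as it stands. The module is installed in compiled form; this text tells all that it offers.
- The arm moves only by the tool apply_moves, never from a script. Its argument "targets" is a list of rows, each a list of 3 entries, a list of its own where there are three numbers: the opening, from -1 (shut) to 1 (fully open), then the shift along the tool's x, y, z normalised to -1 to 1, where 1 is 5 cm, then the turn, a rotation vector about the tool's x, y, z normalised to -1 to 1, where 1 is 90 degrees. In form: [[jaw, [x, y, z], [wx, wy, wz]], ...]. A call has 1 to 8 rows; each row shifts and turns the commanded pose from where the row before left it, along the tool's axes as they then stand; what a row does not reach is not made up. A row lasts 1/8 s, in which the tool goes at most 62.5 mm and 10.7 degrees, less where a joint would pass 70% of its speed; a pose out of reach is approached as far as the arm can. A call with a number of a shift or a turn outside -1 to 1 is refused whole. A call with a gripper value outside its range is refused whole. The fingers move at their own pace and stop on an object; the grip force is fixed at half the most. Time passes only in rows, so rows that do not move let the fingers close. It gives the time, the measured TCP pose, the force, the opening and the grip force at its end, in the units of the state.
- ctrl.get_obs(): the state, without advancing time (a new reading comes with each control period).
- ctrl.get_image(name): name is "scene" or "top" or "wrist"; returns a dict with "pixels" (400x640x3 uint8, blue, green, red), "camera_matrix" (3x3 intrinsics, pixels), "view" (4x4, takes a point from world to camera coordinates); the wrist camera has in their place "hand_eye" (4x4, takes a point from camera to tool coordinates, whose origin is the TCP and whose axes are the flange's). Camera axes: x right, y down, z forward; pixel columns grow to the right and rows downward; lengths in mm; the calibration is good to about 2 mm. A picture is of the moment at which its call begins: read the wrist's pose just before it. There is no depth.
- ctrl.close_job(): hands the job in; it is judged then, once.
Trained networks look in the newest picture that a camera, given by its name, has taken for a name from the list of things; names that differ only in an ending like _2 or _b are one class to them, and where a whole thing is asked for, a point or a joint stands for the part that bears it (a point fixed in the world has none). Each returns a list of dicts, best first, with "score" (0 to 1); they miss things now and then, are a little off and sometimes report something else, mostly with a low value. They report only what shows in the picture. A call takes as long as a camera call.
- ctrl.masks_of(label, camera): "region" (400x640 bool, what is visible of it) and "bbox" ([left, top, right, bottom] in pixels, round what is visible of it).
- ctrl.pinpoint(label, camera): "xy" ([column, row] in pixels: a listed point, or the origin of a listed thing).
The state is a dict: "t": time; "qpos": joint angles; "qvel": joint speeds; "joint_torque": joint torques, N m; "ee_pos": TCP position; "orientation": TCP orientation; "ft_force": force on the tool from outside, world axes, zero at the start; "moment": the same for the moment, N m; "width": finger opening in mm; "grasp_force": force on a finger pad.
Only numpy, scipy, OpenCV 4.12 (cv2) and the standard library are available. Lean on these libraries where they do the work, as an engineer would, in place of code of your own. Each camera call takes 0.05 s, during which the arm holds its last target. There are 200 camera calls.

## Working session

There is one attempt and no reset: what is moved stays moved. The work goes in short steps, Python scripts to look and compute and a tool call to move; the robot and the scene stay as the last step left them, time stands still between calls to the robot, and variables do not carry over. Pictures are saved under pics/ and viewed, at most 11 in all, crops included, and the job is handed in when it is done.

Besides the shell and the picture viewer there is one more tool, called after ">>>" in YAML: its name, and indented under it one key for each argument. apply_moves: Moves the arm, as the interface text tells. Scaled input: -1 to 1 covers 5 cm each way for a shift and 90 degrees each way for a turn. Its arguments: {"type":"object","properties":{"targets":{"type":"array"}},"required":["targets"]}

```bash
mkdir -p pics; cat > h.py <<'E'
import numpy as np, cv2
from scipy.spatial.transform import Rotation as R
from workcell import ctrl
def cam(name):
    o=ctrl.get_obs(); im=ctrl.get_image(name)
    K=np.array(im["camera_matrix"])
    if "view" in im: V=np.array(im["view"])
    else:
        T=np.eye(4);T[:3,:3]=R.from_rotvec(o["orientation"]).as_matrix();T[:3,3]=o["ee_pos"]
        V=np.linalg.inv(T@np.array(im["hand_eye"]))
    return im["pixels"],K@V[:3]
def tri(Ps,uvs):
    A=[]
    for P,(u,v) in zip(Ps,uvs): A+=[u*P[2]-P[0],v*P[2]-P[1]]
    A=np.array(A); A=A/np.linalg.norm(A[:,:3],axis=1)[:,None]
    x=np.linalg.lstsq(A[:,:3],-A[:,3],rcond=None)[0]
    return x, A[:,:3]@x+A[:,3]
def onz(P,uv,z):
    u,v=uv;A=np.array([u*P[2]-P[0],v*P[2]-P[1]])
    return np.linalg.solve(A[:,:2],-(A[:,2]*z+A[:,3]))
E
cat > a.py <<'E'
from h import *
np.set_printoptions(precision=1,suppress=True)
S,T={},{}
for n,D in (("scene",S),("top",T)):
    px,P=cam(n); cv2.imwrite(f"pics/{n}0.png",px); D["P"]=P
    for l in "probe probe_tip fork_stand fork_seat earth_block earth_contact_face plate round_contact_face square_contact_face bush_a bush_b dropper lens_ring beaker driver".split():
        D[l]=[(np.array(d["xy"]),round(d["score"],2)) for d in ctrl.pinpoint(l,n)[:2]]
for l in S:
    if l=="P":continue
    print(l,S[l],T[l])
    if S[l] and T[l]:
        x,r=tri([S["P"],T["P"]],[S[l][0][0],T[l][0][0]]);print("   ",x,r)
print(ctrl.get_obs())
E
python3 a.py
```

```text
probe [(array([418.8, 213.9]), 0.8), (array([261.2, 268.7]), 0.56)] [(array([222.9, 242.3]), 0.57)]
    [436.3 233.1 119.2] [ 2.2 -0.2  2.  -0.9]
probe_tip [(array([356.8, 214.9]), 0.36), (array([295.7, 207.8]), 0.25)] [(array([349.8, 208.8]), 0.37)]
    [489.1  -2.8  72.6] [ 86.9  16.6  81.2 -35.3]
fork_stand [(array([414. , 215.3]), 0.6), (array([412.6, 251.4]), 0.58)] [(array([232.2, 242.1]), 0.66)]
    [434.6 216.8 107.6] [ 6.8 -0.4  6.2 -2.7]
fork_seat [(array([419.1, 214. ]), 0.92)] [(array([221.6, 246.5]), 0.86)]
    [426.9 234.1 114.7] [-0.9  0.1 -0.8  0.4]
earth_block [(array([275.6, 197.3]), 0.83)] [(array([400.5, 245.8]), 0.89)]
    [ 427.1 -230.2   -0.9] [ 1.4  0.1  1.2 -0.9]
earth_contact_face [(array([271.8, 185. ]), 0.53)] [(array([400.8, 246.7]), 0.38), (array([178.5, 151.9]), 0.38)]
    [ 432.7 -227.8   45.6] [-6.6 -0.6 -5.3  4. ]
plate [(array([303.1, 235.4]), 0.62)] [(array([334.7, 210.2]), 0.93)]
    [523.  -48.6 -15.1] [ 0.8  0.   0.6 -0.4]
round_contact_face [(array([291.7, 203.1]), 0.6)] [(array([351.3, 208.1]), 0.61)]
    [526.3 -85.6  78.3] [ 2.   0.2  1.6 -1
[... 687 characters left out ...]
ray([221. , 242.2]), 0.27)]
    [ 429.3 -153.9   67.3] [-67.4   3.3 -50.8  45.1]
beaker [(array([437.2, 346.8]), 0.84)] [(array([178.9, 149. ]), 0.83)]
    [683.1 389.2   2.8] [ 4.6 -0.4  4.3 -1.7]
driver [(array([181.6, 207.2]), 0.62)] [(array([469.7, 170.3]), 0.66)]
    [ 638.9 -422.    -2.9] [ 2.5  0.5  1.9 -1.7]
{'t': 1.6, 'qpos': array([-1.2,  0.4,  1.6, -0. ,  1.1, -0. ]), 'qvel': array([ 0., -0., -0., -0., -0.,  0.]), 'joint_torque': array([  0. , -54.5, -27.4,   0.1,   0. ,  -0. ]), 'ee_pos': array([ 247.3, -574. ,  222.7]), 'orientation': array([ 3.1,  0.6, -0. ]), 'ft_force': array([-0.3,  0.8, -0.3]), 'moment': array([ 0., -0.,  0.]), 'grasp_force': 0.0, 'width': 87.7106454164613}
```

View images.

```bash
python3 -c "
import cv2
a=cv2.imread('pics/scene0.png')[150:380,140:480];b=cv2.imread('pics/top0.png')[110:300,140:500]
cv2.imwrite('pics/sc.png',cv2.resize(a,(800,541),interpolation=3));cv2.imwrite('pics/tc.png',cv2.resize(b,(800,422),interpolation=3))"
```

```text
(no output)
```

View pics/sc.png

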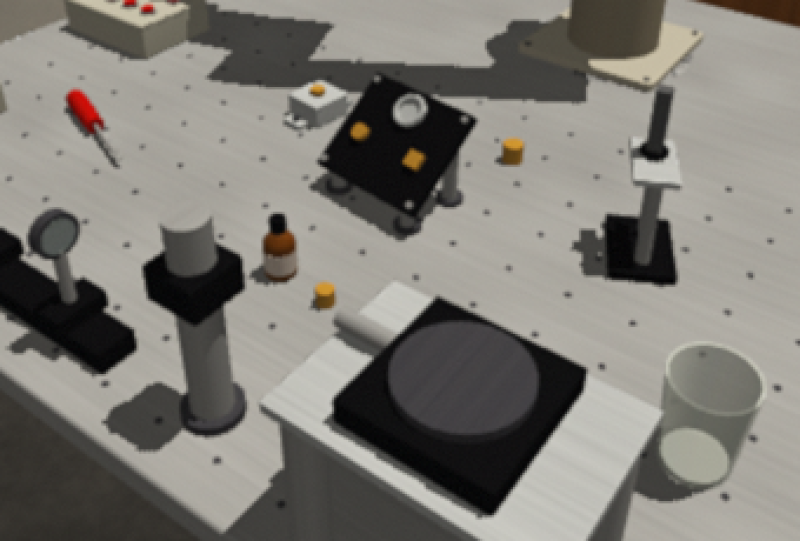

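View pics/tc.png

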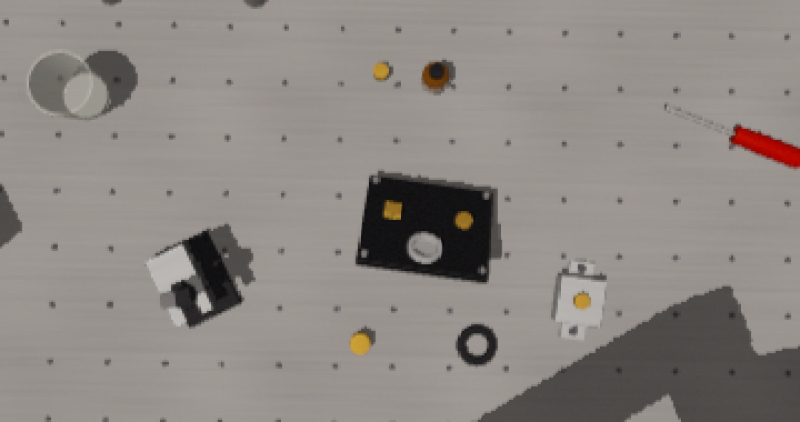

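The scene crop shows the earth block at about (318,103), the plate with its two brass contacts at (360,131) and (413,160), and the probe in the fork at (655,150). In the top crop, the fork is at (185,290) with its slot opening towards the bottom, the plate is at (425,230) and the earth block at (582,300).

```bash
cat >> h.py <<'E'
def down(yaw): # tool pointing down; yaw = world direction of tool x
    return R.from_matrix(np.array([[np.cos(yaw),np.sin(yaw),0],[np.sin(yaw),-np.cos(yaw),0],[0,0,-1]]).T)
def plan(p,Rt,start=None,step=48,rot=10,jaw=1,n=None):
    o=ctrl.get_obs(); p0,R0=(o["ee_pos"],R.from_rotvec(o["orientation"])) if start is None else start
    p=np.array(p,float); w=(R0.inv()*Rt).as_rotvec()
    n=n or int(max(1,np.ceil(np.linalg.norm(p-p0)/step),np.ceil(np.degrees(np.linalg.norm(w))/rot)))
    Rs=[R0*R.from_rotvec(w*i/n) for i in range(n+1)]
    d=(p-p0)/n
    for i in range(n):
        print([jaw,[round(float(v),3) for v in Rs[i].inv().apply(d)/50],[round(float(v),4) for v in w/n/(np.pi/2)]])
    return p,Rt
E
python3 - <<'E'
from h import *
o=ctrl.get_obs();Rm=R.from_rotvec(o["orientation"]);print(Rm.as_matrix().round(3),o["t"])
im=ctrl.get_image("wrist");print(im["hand_eye"].round(3) ,im["camera_matrix"])
x=Rm.as_matrix()[:,0];print(np.arctan2(x[1],x[0]))
plan([430,-230,300],down(0))
E
```

```text
[[ 0.918  0.396 -0.   ]
 [ 0.396 -0.918 -0.   ]
 [-0.     0.    -1.   ]] 1.6
[[ 1.00000e-03 -9.61000e-01 -2.76000e-01  7.64020e+01]
 [ 1.00000e+00  1.00000e-03 -0.00000e+00  1.92000e-01]
 [ 1.00000e-03 -2.76000e-01  9.61000e-01 -1.61268e+02]
 [ 0.00000e+00  0.00000e+00  0.00000e+00  1.00000e+00]] [[304.02483114   0.         320.51389267]
 [  0.         304.02483114 203.49980871]
 [  0.           0.           1.        ]]
0.40674692306404703
[1, [0.675, -0.541, -0.172], [-0.0, -0.0, 0.0288]]
[1, [0.65, -0.571, -0.172], [-0.0, -0.0, 0.0288]]
[1, [0.624, -0.6, -0.172], [-0.0, -0.0, 0.0288]]
[1, [0.596, -0.628, -0.172], [-0.0, -0.0, 0.0288]]
[1, [0.567, -0.654, -0.172], [-0.0, -0.0, 0.0288]]
[1, [0.537, -0.679, -0.172], [-0.0, -0.0, 0.0288]]
[1, [0.506, -0.702, -0.172], [-0.0, -0.0, 0.0288]]
[1, [0.473, -0.725, -0.172], [-0.0, -0.0, 0.0288]]
[1, [0.44, -0.745, -0.172], [-0.0, -0.0, 0.0288]]
```

>>> apply_moves:
  targets:
    - [1,[0.675,-0.54,-0.17],[0,0,0.029]]
    - [1,[0.65,-0.57,-0.17],[0,0,0.029]]
    - [1,[0.625,-0.6,-0.17],[0,0,0.029]]
    - [1,[0.6,-0.63,-0.17],[0,0,0.029]]
    - [1,[0.57,-0.65,-0.17],[0,0,0.029]]
    - [1,[0.54,-0.68,-0.17],[0,0,0.029]]
    - [1,[0.51,-0.7,-0.17],[0,0,0.029]]
    - [1,[0.47,-0.72,-0.17],[0,0,0.029]]

```text
t: 2.65
ee_pos: [411.3, -267.5, 291.1]
orientation: [3.141, 0.064, 0.001]
ft_force: [-0.2, -0.5, -0.5]
width: 87.6
grasp_force: 0.0
```

>>> apply_moves:
  targets:
    - [1,[0.44,-0.745,-0.17],[0,0,0.029]]
    - [1,[0,0,0],[0,0,0]]

```text
t: 2.9
ee_pos: [432.4, -228.9, 300.0]
orientation: [3.141, 0.001, 0.002]
ft_force: [0.5, -0.1, 0.8]
width: 88.0
grasp_force: 0.0
```

```bash
cat > look.py <<'E'
from h import *
import sys,pickle,os
np.set_printoptions(precision=1,suppress=True)
tag=sys.argv[1]; px,P=cam("wrist"); cv2.imwrite(f"pics/{tag}.png",px)
D=pickle.load(open("d.pkl","rb")) if os.path.exists("d.pkl") else {}
print(ctrl.get_obs()["t"],ctrl.get_obs()["ee_pos"])
H=dict(earth_contact_face=40,fork_seat=118,probe=118)
for l in sys.argv[2:]:
    for d in ctrl.pinpoint(l,"wrist")[:2]:
        print(l,d["xy"],round(d["score"],2), onz(P,d["xy"],H[l]) if l in H else "")
    r=ctrl.pinpoint and d
    D.setdefault(l,[]).append((P,ctrl.pinpoint(l,"wrist")[0]["xy"])) if False else None
    r=[d for d in [d] ]
E
cat > look.py <<'E'
from h import *
import sys,pickle,os
np.set_printoptions(precision=1,suppress=True)
tag=sys.argv[1]; px,P=cam("wrist"); cv2.imwrite(f"pics/{tag}.png",px)
D=pickle.load(open("d.pkl","rb")) if os.path.exists("d.pkl") else {}
H=dict(earth_contact_face=40,fork_seat=118,probe=118)
for l in sys.argv[2:]:
    r=ctrl.pinpoint(l,"wrist")[:2]
    for d in r: print(l,np.array(d["xy"]),round(d["score"],2),onz(P,d["xy"],H[l]) if l in H else "")
    if r: D.setdefault(l,[]).append((P,r[0]["xy"]))
    if len(D.get(l,[]))>1: print("  tri",*tri(*zip(*D[l])))
pickle.dump(D,open("d.pkl","wb"))
o=ctrl.get_obs();print(o["t"],o["ee_pos"],o["qpos"])
E
python3 look.py w1 earth_contact_face round_contact_face square_contact_face
python3 -c "
from h import *
s=plan([520,-60,320],down(0));plan([400,190,330],down(0),s)"
```

```text
earth_contact_face [318.6 174.8] 0.54 [ 430.2 -226. ]
round_contact_face [198.4 102.9] 0.48 
round_contact_face [126.7  95.1] 0.38 
square_contact_face [127.5  91. ] 0.56 
3.1 [ 430.7 -231.3  298.9] [-0.5  0.1  1.8 -0.   1.2  1.1]
[1, [0.355, -0.686, -0.085], [-0.0, 0.0001, -0.0005]]
[1, [0.355, -0.686, -0.085], [-0.0, 0.0001, -0.0005]]
[1, [0.356, -0.686, -0.085], [-0.0, 0.0001, -0.0005]]
[1, [0.356, -0.686, -0.084], [-0.0, 0.0001, -0.0005]]
[1, [0.357, -0.685, -0.084], [-0.0, 0.0001, -0.0005]]
[1, [-0.4, -0.833, -0.033], [0.0, 0.0, 0.0]]
[1, [-0.4, -0.833, -0.033], [0.0, 0.0, 0.0]]
[1, [-0.4, -0.833, -0.033], [0.0, 0.0, 0.0]]
[1, [-0.4, -0.833, -0.033], [0.0, 0.0, 0.0]]
[1, [-0.4, -0.833, -0.033], [0.0, 0.0, 0.0]]
[1, [-0.4, -0.833, -0.033], [0.0, 0.0, 0.0]]
```

>>> apply_moves:
  targets:
    - [1,[0.356,-0.686,-0.085],[0,0,0]]
    - [1,[0.356,-0.686,-0.085],[0,0,0]]
    - [1,[0.356,-0.686,-0.085],[0,0,0]]
    - [1,[0.356,-0.686,-0.085],[0,0,0]]
    - [1,[0.356,-0.686,-0.085],[0,0,0]]
    - [1,[0,0,0],[0,0,0]]

```text
t: 3.85
ee_pos: [521.5, -59.0, 320.3]
orientation: [-3.142, 0.003, -0.0]
ft_force: [-0.4, 0.5, 0.1]
width: 88.1
grasp_force: 0.0
```

```bash
python3 look.py w2 earth_contact_face round_contact_face square_contact_face
```

```text
earth_contact_face [426.8 226.5] 0.44 [ 434.2 -222.5]
earth_contact_face [343.9 248.8] 0.43 [396.8 -95.3]
  tri [ 429.  -226.3   28.7] [-0.4  0.9  0.5 -0.9]
round_contact_face [338.6 168.2] 0.74 
  tri [527.4 -81.8  72.3] [-1.4  2.9  1.3 -2.7]
square_contact_face [279.  160.4] 0.46 
  tri [539.8  -2.7  80.3] [-1.2  2.3  1.  -2.2]
4.05 [520.  -60.7 320. ] [-0.1  0.2  1.8 -0.   1.2  1.4]
```

>>> apply_moves:
  targets:
    - [1,[-0.4,-0.833,-0.03],[0,0,0]]
    - [1,[-0.4,-0.833,-0.03],[0,0,0]]
    - [1,[-0.4,-0.833,-0.03],[0,0,0]]
    - [1,[-0.4,-0.833,-0.03],[0,0,0]]
    - [1,[-0.4,-0.833,-0.03],[0,0,0]]
    - [1,[-0.4,-0.833,-0.03],[0,0,0]]
    - [1,[0,0,0],[0,0,0]]

```text
t: 4.92
ee_pos: [400.6, 191.7, 329.5]
orientation: [-3.141, 0.001, -0.0]
ft_force: [-1.1, -0.6, 0.0]
width: 87.6
grasp_force: 0.0
```

```bash
python3 look.py w3 round_contact_face square_contact_face fork_seat probe fork_stand; python3 -c "
import cv2
a=cv2.imread('pics/w2.png');b=cv2.imread('pics/w3.png')
cv2.imwrite('pics/w23.png',cv2.resize(cv2.vconcat([a[:, 100:540],b[:,100:540]]),(660,600)) if 0 else cv2.resize(cv2.hconcat([a,b]),(800,250)))"
```

```text
round_contact_face [529.6  75.2] 0.67 
round_contact_face [537.2  74.2] 0.66 
  tri [527.4 -80.3  66. ] [-2.2  2.6  3.1 -1.8 -1.2 -0.7]
square_contact_face [470.5  65. ] 0.61 
square_contact_face [412.6 181.6] 0.4 
  tri [539.5   0.8  72.1] [-2.5  1.3  3.3 -1.3 -1.3  0.1]
probe [290.2 151.6] 0.67 [435.6 229. ]
fork_stand [292.2 140.5] 0.94 
5.225 [402.  189.7 329.3] [ 0.4  0.   1.9 -0.   1.2  2. ]
```

View pics/w3.png

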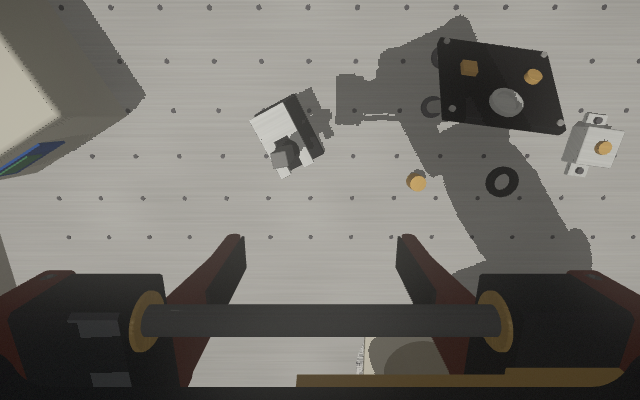

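View pics/w2.png

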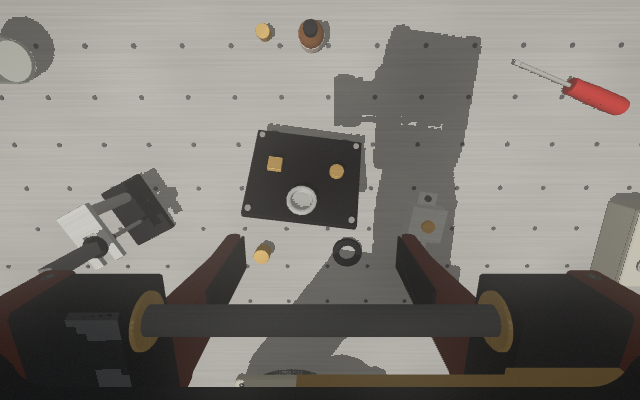

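The wrist views show the fork at (285,135) in w3, with the slot opening towards the lower right. In w2, the plate contacts are at (275,163) and (336,171). Next I'll segment the brass for accuracy and move the camera over the probe.

```bash
python3 - <<'E'
from h import *
import pickle
np.set_printoptions(precision=1,suppress=True)
D=pickle.load(open("d.pkl","rb"))
Ps={f"w{i+1}":D["round_contact_face"][i][0] for i in range(3)}
for k,P in Ps.items():
    im=cv2.imread(f"pics/{k}.png");h=cv2.cvtColor(im,cv2.COLOR_BGR2HSV)
    m=cv2.inRange(h,(12,90,80),(25,255,255));m[260:]=0
    n,_,st,c=cv2.connectedComponentsWithStats(m)
    for i in range(1,n):
        if st[i,4]>60: print(k,c[i],st[i,:5],"z75",onz(P,c[i],75.1),"z40",onz(P,c[i],40))
plan([350,232,310],down(0))
E
```

```text
w1 [128.1  92.7] [117  84  23  18 318] z75 [535.9   1.8] z40 [538.4  22.7]
w1 [198.2 101.8] [190  94  18  17 243] z75 [525.7 -81. ] z40 [527.3 -67.5]
w1 [318.3 172.8] [312 166  14  14 146] z75 [ 439.3 -225.8] z40 [ 433.  -225.5]
w1 [145.2 206.4] [134 197  24  20 342] z75 [394.1   3.7] z40 [383.7  24.8]
w2 [310.6  36.9] [299  20  24  29 329] z75 [689.6 -46.7] z40 [697.5 -45.7]
w2 [263.2  31.8] [256  23  16  19 212] z75 [695.1  10. ] z40 [703.5  16. ]
w2 [274.5 163.6] [267 156  16  16 216] z75 [537.    3.1] z40 [531.7   8.5]
w2 [336. 171.] [329 164  15  15 180] z75 [526.8 -79.5] z40 [520.7 -81.3]
w2 [427.8 226.4] [421 221  14  12 128] z75 [ 447.3 -210.9] z40 [ 434.3 -224. ]
w2 [262.3 252.4] [254 244  17  16 214] z75 [407.1  26.4] z40 [390.6  33.8]
w3 [468.8  67.5] [461  60  17  16 243] z75 [536.1   5.4] z40 [541.1 -10.4]
w3 [532.9  76.4] [524  69  19  16 227] z75 [525.7 -77.3] z40 [ 529.8 -100. ]
w3 [603.  147.3] [595 141  17  14 180] z75 [ 436.7 -188.9] z40 [ 433.3 -221.1]
w3 [415.8 181.8] [406 173  20  18 267] z75 [389.2  59.4] z40 [381.8  48.2]
[1, [-0.522, -0.42, 0.193], [0.0001, 0.0, -0.0017]]
[1, [-0.521, -0.421, 0.193], [0.0001, 0.0, -0.0017]]
```

>>> apply_moves:
  targets:
    - [1,[-0.52,-0.42,0.19],[0,0,0]]
    - [1,[-0.52,-0.42,0.19],[0,0,0]]
    - [1,[0,0,0],[0,0,0]]

```text
t: 5.6
ee_pos: [348.7, 232.8, 309.8]
orientation: [3.141, -0.003, -0.002]
ft_force: [1.4, 0.0, -0.2]
width: 87.9
grasp_force: 0.0
```

```bash
python3 look.py w4 fork_seat probe fork_stand; python3 - <<'E'
import cv2
a=cv2.imread('pics/w4.png')[0:260,200:440];cv2.imwrite('pics/w4c.png',cv2.resize(a,(552,598),interpolation=2))
E
```

```text
fork_seat [319.8 105.2] 0.91 [436.5 233.6]
probe [321.  104.6] 0.78 [437.2 232.3]
probe [443.2 148.9] 0.5 [388.6  92. ]
  tri [436.3 230.8 114.5] [ 1.5  1.  -1.5 -1. ]
fork_stand [317.4 108.1] 0.82 
fork_stand [537.9 148.6] 0.15 
  tri [437.5 238.5 -24.1] [-0.9 -0.7  0.9  0.7]
5.8 [350.7 232.6 310.8] [ 0.6  0.   2.  -0.   1.2  2.1]
```

View pics/w4c.png

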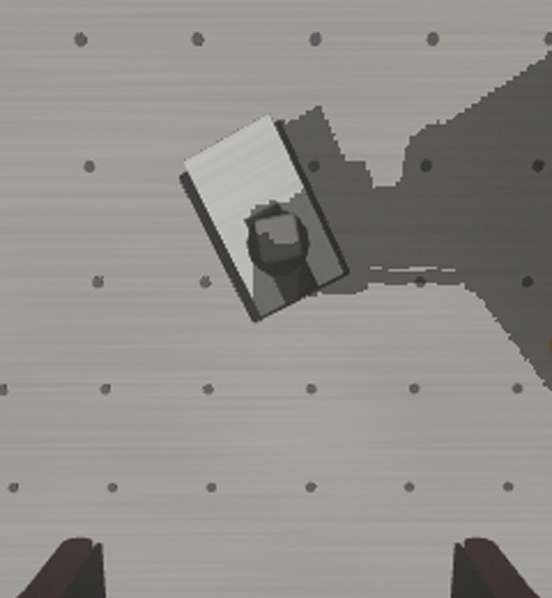

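The collar centre is at crop (278,241), and the square handle is turned relative to the fork. I'll look closer to get its yaw.

>>> apply_moves:
  targets:
    - [1,[0.2,0,0.95],[0,0,0]]
    - [1,[0,0,0.95],[0,0,0]]
    - [1,[0,0,0],[0,0,0]]

```text
t: 6.18
ee_pos: [358.4, 231.3, 213.2]
orientation: [3.138, -0.007, -0.009]
ft_force: [-0.9, -0.4, 0.4]
width: 87.4
grasp_force: 0.0
```

```bash
python3 look.py w5 fork_seat probe ; python3 - <<'E'
import cv2
a=cv2.imread('pics/w5.png')[50:170,260:380];cv2.imwrite('pics/w5c.png',cv2.resize(cv2.convertScaleAbs(a,alpha=1.8,beta=10),(600,600),interpolation=2))
E
```

```text
probe [320.  112.2] 0.94 [437.4 231.3]
  tri [436.7 230.9 115.5] [ 1.7  1.3 -1.3 -0.6 -0.4 -0.8]
6.325 [361.  233.4 217.1] [ 0.5  0.1  2.  -0.   1.   2.1]
```

View pics/w5c.png

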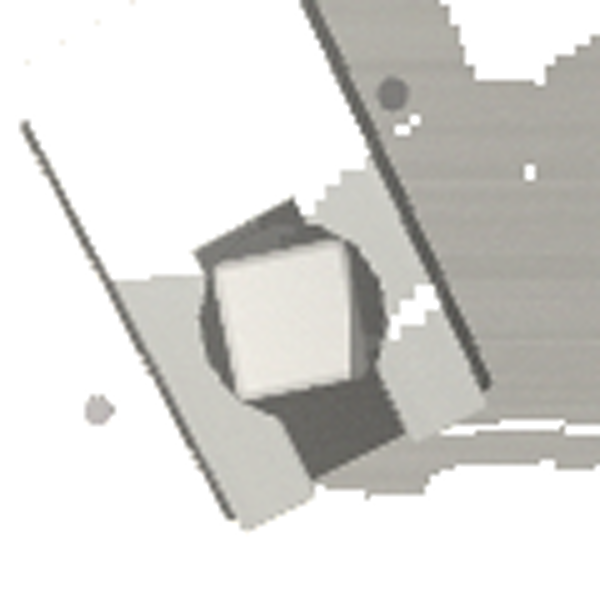

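The white handle top in the crop has corners at about (215,268), (340,240), (352,378) and (242,400), which puts the handle yaw near 12° in world axes. The fork slot yaw is about 28°.

```bash
python3 - <<'E'
from h import *
import pickle
D=pickle.load(open("d.pkl","rb"));P=D["probe"][-1][0]
print(onz(P,(317.2,114.3),193),onz(P,(260+292/5,50+322/5),123), [onz(p,u,118) for p,u in D["probe"]])
s=plan([437,232,215],down(np.radians(12)))
plan([437,232,147],down(np.radians(12)),s,n=2)
E
```

```text
[435.78543138 232.99584681] [435.7217933 232.5922354] [array([435.63975024, 229.00000318]), array([437.17803811, 232.29441781]), array([437.41948013, 231.31228981])]
[1, [0.76, 0.011, 0.022], [-0.0003, -0.0007, -0.0679]]
[1, [0.754, 0.092, 0.021], [-0.0003, -0.0007, -0.0679]]
[1, [0.0, 0.0, 0.68], [0.0, 0.0, 0.0]]
[1, [0.0, 0.0, 0.68], [0.0, 0.0, 0.0]]
```

>>> apply_moves:
  targets:
    - [1,[0.755,0,0.02],[0,0,-0.068]]
    - [1,[0.75,0.085,0.02],[0,0,-0.068]]
    - [1,[0,0,0],[0,0,0]]

```text
t: 6.7
ee_pos: [438.6, 233.2, 215.8]
orientation: [-3.123, -0.328, -0.008]
ft_force: [-1.2, -0.7, -0.8]
width: 87.9
grasp_force: 0.0
```

>>> apply_moves:
  targets:
    - [1,[0,0,0.68],[0,0,0]]
    - [1,[0,0,0.68],[0,0,0]]
    - [1,[0,0,0],[0,0,0]]

```text
t: 7.08
ee_pos: [433.6, 232.0, 145.0]
orientation: [3.123, 0.329, -0.005]
ft_force: [0.5, -0.4, 1.1]
width: 87.6
grasp_force: 0.0
```

```bash
python3 - <<'E'
from h import *
px,P=cam("wrist");cv2.imwrite("pics/w6.png",px)
o=ctrl.get_obs();print({k:np.round(o[k],2) for k in("t","ee_pos","orientation","qpos","width")})
for z in(166,118): print(P@[436.5,232.5,z,1]/ (P@[436.5,232.5,z,1])[2])
print([ (d["bbox"],d["score"]) for d in ctrl.masks_of("probe","wrist")[:1]])
E
```

```text
{'t': np.float64(7.12), 'ee_pos': array([434.66, 232.57, 146.19]), 'orientation': array([ 3.12,  0.33, -0.  ]), 'qpos': array([0.47, 0.34, 1.97, 0.  , 0.82, 1.83]), 'width': np.float64(87.67)}
[320.83196159 266.31884297   1.        ]
[320.76529423 231.70432941   1.        ]
[([297.8, 204.7, 341.2, 302.0], 0.72)]
```

View pics/w6.png

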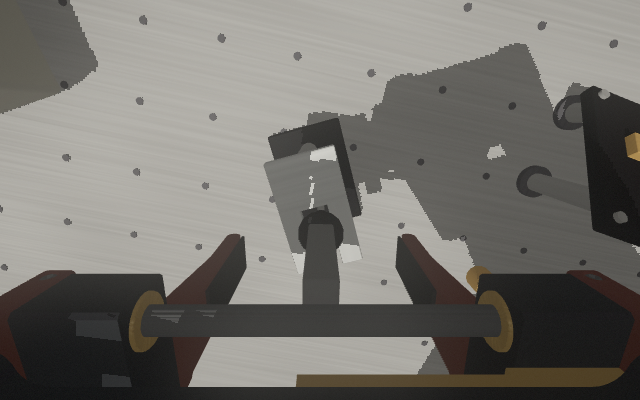

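The handle is centred between the fingers at column 320, and its face is square to the tool, so I'm closing now.

>>> apply_moves:
  targets:
    - [-1,[0.02,0,0],[0,0,0]]
    - [-1,[0,0,0],[0,0,0]]
    - [-1,[0,0,0],[0,0,0]]
    - [-1,[0,0,0],[0,0,0]]
    - [-1,[0,0,0],[0,0,0]]
    - [-1,[0,0,0],[0,0,0]]

```text
t: 7.92
ee_pos: [436.1, 232.7, 145.4]
orientation: [3.124, 0.33, -0.0]
ft_force: [0.2, -0.9, 0.4]
width: 31.3
grasp_force: 0.0
```

```bash
python3 - <<'E'
from h import *
o=ctrl.get_obs();print({k:np.round(o[k],3) for k in("t","ee_pos","orientation","qpos","width","grasp_force","ft_force")})
E
```

```text
{'t': np.float64(7.925), 'ee_pos': array([436.088, 232.709, 145.374]), 'orientation': array([ 3.124,  0.33 , -0.   ]), 'qpos': array([0.466, 0.347, 1.972, 0.   , 0.822, 1.826]), 'width': np.float64(31.329), 'grasp_force': np.float64(0.0), 'ft_force': array([ 0.184, -0.915,  0.42 ])}
```

>>> apply_moves:
  targets:
    - [-1,[0,0,0],[0,0,0]]
    - [-1,[0,0,0],[0,0,0]]
    - [-1,[0,0,0],[0,0,0]]
    - [-1,[0,0,0],[0,0,0]]
    - [-1,[0,0,0],[0,0,0]]

```text
t: 8.55
ee_pos: [436.1, 232.7, 145.4]
orientation: [3.124, 0.33, -0.0]
ft_force: [-0.7, -0.5, -0.8]
width: 15.9
grasp_force: 30.0
```

```bash
python3 - <<'E'
from h import *
o=ctrl.get_obs();print({k:np.round(o[k],3) for k in("t","ee_pos","orientation","qpos","width","grasp_force","ft_force")})
E
```

```text
{'t': np.float64(8.55), 'ee_pos': array([436.051, 232.693, 145.395]), 'orientation': array([ 3.124,  0.33 , -0.   ]), 'qpos': array([0.466, 0.347, 1.972, 0.   , 0.822, 1.826]), 'width': np.float64(15.902), 'grasp_force': np.float64(30.0), 'ft_force': array([-0.685, -0.525, -0.834])}
```

```bash
python3 - <<'E'
from h import *
d=down(np.radians(12))
s=(np.array([436,232.7,145.4]),d)
s=plan([436,232.7,285],d,s,n=3)
s=plan([433.5,-224.5,285],d,s,n=10)
s=plan([433.5,-224.5,187],d,s,n=3)
E
```

```text
[1, [0.0, 0.0, -0.931], [0.0, 0.0, 0.0]]
[1, [0.0, 0.0, -0.931], [0.0, 0.0, 0.0]]
[1, [0.0, 0.0, -0.931], [0.0, 0.0, 0.0]]
[1, [-0.195, 0.893, 0.0], [0.0, 0.0, 0.0]]
[1, [-0.195, 0.893, 0.0], [0.0, 0.0, 0.0]]
[1, [-0.195, 0.893, 0.0], [0.0, 0.0, 0.0]]
[1, [-0.195, 0.893, 0.0], [0.0, 0.0, 0.0]]
[1, [-0.195, 0.893, 0.0], [0.0, 0.0, 0.0]]
[1, [-0.195, 0.893, 0.0], [0.0, 0.0, 0.0]]
[1, [-0.195, 0.893, 0.0], [0.0, 0.0, 0.0]]
[1, [-0.195, 0.893, 0.0], [0.0, 0.0, 0.0]]
[1, [-0.195, 0.893, 0.0], [0.0, 0.0, 0.0]]
[1, [-0.195, 0.893, 0.0], [0.0, 0.0, 0.0]]
[1, [0.0, 0.0, 0.653], [0.0, 0.0, 0.0]]
[1, [0.0, 0.0, 0.653], [0.0, 0.0, 0.0]]
[1, [0.0, 0.0, 0.653], [0.0, 0.0, 0.0]]
```

>>> apply_moves:
  targets:
    - [-1,[0,0,-0.5],[0,0,0]]
    - [-1,[0,0,-0.8],[0,0,0]]
    - [-1,[0,0,-0.8],[0,0,0]]
    - [-1,[0,0,-0.7],[0,0,0]]
    - [-1,[0,0,0],[0,0,0]]

```text
t: 9.18
ee_pos: [437.5, 233.4, 288.0]
orientation: [-3.122, -0.33, -0.008]
ft_force: [-0.1, -1.3, -1.3]
width: 16.2
grasp_force: 30.0
```

>>> apply_moves:
  targets:
    - [-1,[-0.195,0.893,0],[0,0,0]]
    - [-1,[-0.195,0.893,0],[0,0,0]]
    - [-1,[-0.195,0.893,0],[0,0,0]]
    - [-1,[-0.195,0.893,0],[0,0,0]]
    - [-1,[-0.195,0.893,0],[0,0,0]]
    - [-1,[-0.195,0.893,0],[0,0,0]]
    - [-1,[-0.195,0.893,0],[0,0,0]]
    - [-1,[-0.195,0.893,0],[0,0,0]]

```text
t: 10.18
ee_pos: [433.5, -134.1, 283.9]
orientation: [-3.123, -0.33, 0.003]
ft_force: [0.6, -0.2, -0.7]
width: 15.4
grasp_force: 30.0
```

>>> apply_moves:
  targets:
    - [-1,[-0.195,0.893,0],[0,0,0]]
    - [-1,[-0.195,0.893,0],[0,0,0]]
    - [-1,[0,0,0.6],[0,0,0]]
    - [-1,[0,0,0.7],[0,0,0]]
    - [-1,[0,0,0.6],[0,0,0]]
    - [-1,[0,0,0],[0,0,0]]
    - [-1,[0,0,0],[0,0,0]]

```text
t: 11.05
ee_pos: [434.2, -224.3, 190.6]
orientation: [-3.124, -0.33, 0.0]
ft_force: [0.5, 0.0, 0.5]
width: 15.8
grasp_force: 30.0
```

```bash
python3 - <<'E'
from h import *
import pickle
o=ctrl.get_obs()
px,P=cam("wrist");cv2.imwrite("pics/w7.png",px)
print({k:np.round(o[k],3) for k in("t","ee_pos","orientation","qpos","width","grasp_force","ft_force")})
tip=o["ee_pos"]+R.from_rotvec(o["orientation"]).apply([0,0,127.4]);q=P@np.r_[tip,1];print("tip",tip,q/q[2])
pickle.dump(P,open("p7","wb"))
for n in("wrist","scene","top"):
    if n!="wrist":
        px,P=cam(n);cv2.imwrite(f"pics/{n}7.png",px)
    print(n,[(np.round(d["xy"],1),round(d["score"],2)) for d in ctrl.pinpoint("probe_tip",n)[:1]+ctrl.pinpoint("earth_contact_face",n)[:1]], (P@np.r_[tip,1])[:2]/(P@np.r_[tip,1])[2])
E
python3 -c "
import cv2
a=cv2.imread('pics/w7.png')[150:300,240:400];b=cv2.imread('pics/scene7.png')[130:230,220:327]
cv2.imwrite('pics/v7.png',cv2.hconcat([cv2.resize(a,(400,375)),cv2.resize(b,(400,375))]))"
```

```text
{'t': np.float64(11.05), 'ee_pos': array([ 434.188, -224.33 ,  190.614]), 'orientation': array([-3.124, -0.33 ,  0.   ]), 'qpos': array([-0.501,  0.269,  1.952,  0.   ,  0.921,  0.859]), 'width': np.float64(15.837), 'grasp_force': np.float64(30.0), 'ft_force': array([0.475, 0.04 , 0.511])}
tip [ 434.16773468 -224.31788656   63.21430283] [320.62827589 197.25784549   1.        ]
wrist [(array([320.8, 195.6]), 0.87), (array([321. , 193.1]), 0.48)] [320.62827589 197.25784549]
scene [(array([274.8, 179.2]), 0.79), (array([269.4, 184.2]), 0.53)] [274.24049134 180.64339799]
top [] [402.97668481 244.99052974]
```

View pics/v7.png

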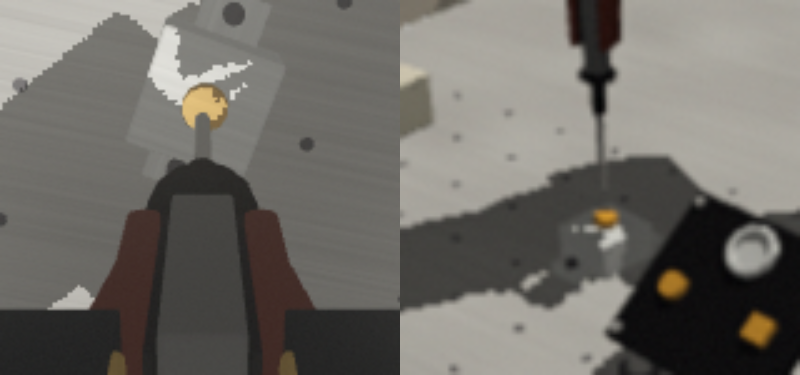

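```bash
python3 - <<'E'
from h import *
import pickle
P=pickle.load(open("p7","rb"));print(onz(P,(321.6,192),40),onz(P,(321,193.1),40),onz(P,(320.8,195.6),63.2))
E
```

```text
[ 433.98116369 -225.39311915] [ 432.67840579 -225.02527534] [ 435.84320958 -224.13046761]
```

>>> apply_moves:
  targets:
    - [-1,[0,0,0.2],[0,0,0]]
    - [-1,[0,0,0.2],[0,0,0]]
    - [-1,[0,0,0.06],[0,0,0]]
    - [-1,[0,0,0],[0,0,0]]

```text
t: 12.0
ee_pos: [433.6, -224.0, 166.9]
orientation: [-3.123, -0.33, 0.002]
ft_force: [-0.3, 0.5, 0.9]
width: 15.7
grasp_force: 30.0
```

>>> apply_moves:
  targets:
    - [-1,[0,0,0.03],[0,0,0]]
    - [-1,[0,0,0],[0,0,0]]

```text
t: 12.25
ee_pos: [434.0, -224.3, 166.0]
orientation: [-3.124, -0.33, -0.0]
ft_force: [-1.5, 1.0, 2.5]
width: 15.8
grasp_force: 30.0
```

>>> apply_moves:
  targets:
    - [-1,[0,0,0.035],[0,0,0]]
    - [-1,[0,0,0],[0,0,0]]
    - [-1,[0,0,0],[0,0,0]]

```text
t: 12.62
ee_pos: [434.2, -224.4, 164.3]
orientation: [3.124, 0.33, 0.0]
ft_force: [-0.7, -0.4, 3.8]
width: 15.7
grasp_force: 30.0
```

```bash
python3 - <<'E'
from h import *
o=ctrl.get_obs();print({k:np.round(o[k],3) for k in("t","ee_pos","ft_force")})
E
```

```text
{'t': np.float64(12.625), 'ee_pos': array([ 434.175, -224.358,  164.335]), 'ft_force': array([-0.676, -0.428,  3.776])}
```

>>> apply_moves:
  targets:
    - [-1,[0,0,0.01],[0,0,0]]
    - [-1,[0,0,0],[0,0,0]]
    - [-1,[0,0,0],[0,0,0]]
    - [-1,[0,0,0],[0,0,0]]

```text
t: 13.12
ee_pos: [434.1, -224.4, 163.7]
orientation: [3.124, 0.33, 0.0]
ft_force: [-1.2, 0.1, 4.3]
width: 16.0
grasp_force: 30.0
```

```bash
python3 - <<'E'
from h import *
d=down(np.radians(12))
n=np.array([.611,-.076,.788]);n/=np.linalg.norm(n)
ax=np.cross([0,0,1],n);s_=np.linalg.norm(ax);Rn=R.from_rotvec(ax/s_*np.arcsin(s_))*d
print(ctrl.get_obs()["ft_force"],Rn.as_rotvec(),Rn.as_matrix()[:,2],n)
s=(np.array([434,-224.3,290]),d)
f=np.array([526,-79.5,75.1])
s=plan(f+n*237,Rn,s,n=7)
E
```

```text
[-1.18992604  0.07118882  4.31681768] [-2.82301591 -0.29671093  0.95206553] [-0.61098747  0.07599844 -0.78798385] [ 0.61098747 -0.07599844  0.78798385]
[1, [0.737, -0.214, 0.08], [0.0197, -0.057, 0.0]]
[1, [0.742, -0.212, 0.021], [0.0197, -0.057, 0.0]]
[1, [0.741, -0.212, -0.039], [0.0197, -0.057, 0.0]]
[1, [0.735, -0.215, -0.099], [0.0197, -0.057, 0.0]]
[1, [0.723, -0.218, -0.157], [0.0197, -0.057, 0.0]]
[1, [0.707, -0.224, -0.214], [0.0197, -0.057, 0.0]]
[1, [0.685, -0.232, -0.27], [0.0197, -0.057, 0.0]]
```

>>> apply_moves:
  targets:
    - [-1,[0,0,-0.1],[0,0,0]]
    - [-1,[0,0,-0.8],[0,0,0]]
    - [-1,[0,0,-0.8],[0,0,0]]
    - [-1,[0,0,-0.8],[0,0,0]]
    - [-1,[0,0,0],[0,0,0]]

```text
t: 13.75
ee_pos: [435.6, -225.1, 291.6]
orientation: [3.121, 0.33, 0.008]
ft_force: [0.1, -0.9, -0.7]
width: 15.6
grasp_force: 30.0
```

>>> apply_moves:
  targets:
    - [-1,[0.737,-0.214,0.08],[0.0197,-0.057,0]]
    - [-1,[0.742,-0.212,0.021],[0.0197,-0.057,0]]
    - [-1,[0.741,-0.212,-0.039],[0.0197,-0.057,0]]
    - [-1,[0.735,-0.215,-0.099],[0.0197,-0.057,0]]
    - [-1,[0.723,-0.218,-0.157],[0.0197,-0.057,0]]
    - [-1,[0.707,-0.224,-0.214],[0.0197,-0.057,0]]
    - [-1,[0.685,-0.232,-0.27],[0.0197,-0.057,0]]
    - [-1,[0,0,0],[0,0,0]]

```text
t: 14.75
ee_pos: [671.3, -95.4, 253.0]
orientation: [-2.817, -0.301, 0.964]
ft_force: [-0.0, 0.4, -1.3]
width: 16.1
grasp_force: 30.0
```

```bash
cat >> h.py <<'E'
d12=down(np.radians(12))
n=np.array([.611,-.076,.788]);n/=np.linalg.norm(n)
ax=np.cross([0,0,1],n);s_=np.linalg.norm(ax);Rn=R.from_rotvec(ax/s_*np.arcsin(s_))*d12
def st():
    o=ctrl.get_obs();print({k:np.round(o[k],3) for k in("t","ee_pos","orientation","qpos","ft_force","width")})
    Rm=R.from_rotvec(o["orientation"]);tip=o["ee_pos"]+Rm.apply([0,0,127]);print("tip",tip.round(1),"ang err",np.degrees((Rm.inv()*Rn).magnitude()).round(2));return o,Rm,tip
E
python3 - <<'E'
from h import *
o,Rm,tip=st()
f=np.array([526,-79.5,75.1])
plan(f+n*(127+25),Rn,n=2)
px,P=cam("wrist");cv2.imwrite("pics/w8.png",px)
im=cv2.inRange(cv2.cvtColor(px,cv2.COLOR_BGR2HSV),(12,90,80),(25,255,255));im[290:]=0
k,_,s,c=cv2.connectedComponentsWithStats(im)
for i in range(1,k):
    if s[i,4]>60: print(c[i],s[i],onz(P,c[i],75.1))
E
```

```text
{'t': np.float64(14.75), 'ee_pos': array([671.272, -95.399, 253.015]), 'orientation': array([-2.817, -0.301,  0.964]), 'qpos': array([-0.15 ,  0.84 ,  0.977, -0.02 ,  1.997,  1.205]), 'ft_force': array([-0.024,  0.41 , -1.258]), 'width': np.float64(16.086)}
tip [592.8 -85.9 153.6] ang err 0.54
[1, [-0.053, 0.003, 0.782], [-0.0004, 0.0028, 0.001]]
[1, [-0.057, 0.002, 0.782], [-0.0004, 0.0028, 0.001]]
[322.59975962  15.21274038] [303   0  37  41 832] [721.6666808  -52.36390496]
[260.46808511 156.99148936] [252 148  18  19 235] [540.68748518   1.94535807]
[321.82022472 178.11797753] [315 171  15  15 178] [530.54333361 -80.37614069]
[404.32 220.58] [399 216  12  10 100] [ 486.01637313 -207.68196793]
[135.13253012 287.20481928] [121 283  29   7  83] [-260.60383967  459.02446561]
```

>>> apply_moves:
  targets:
    - [-1,[-0.05,0,0.75],[0,0.003,0]]
    - [-1,[-0.05,0,0.75],[0,0.003,0]]
    - [-1,[0,0,0],[0,0,0]]
    - [-1,[0,0,0],[0,0,0]]

```text
t: 15.3
ee_pos: [621.9, -93.4, 206.2]
orientation: [-2.829, -0.296, 0.935]
ft_force: [0.3, 0.2, -0.0]
width: 15.9
grasp_force: 30.0
```

```bash
python3 - <<'E'
from h import *
o,Rm,tip=st()
f=np.array([527,-80,75.1]);e=f-tip
print("tip->face in tool axes",Rm.inv().apply(e).round(1))
px,P=cam("wrist");cv2.imwrite("pics/w9.png",px)
q=P@np.r_[tip,1];print("tip px",q[:2]/q[2])
im=cv2.inRange(cv2.cvtColor(px,cv2.COLOR_BGR2HSV),(12,90,80),(25,255,255));im[290:]=0
k,_,s,c=cv2.connectedComponentsWithStats(im)
for i in range(1,k):
    if s[i,4]>60: print(c[i],s[i],onz(P,c[i],75.1))
for l in("probe_tip","round_contact_face","square_contact_face"):
    for d in ctrl.pinpoint(l,"wrist")[:1]: print(l,d["xy"],d["score"],onz(P,d["xy"],75.1))
a=px[100:260,220:420];cv2.imwrite('pics/w9c.png',cv2.resize(a,(750,600),interpolation=cv2.INTER_CUBIC))
E
```

```text
{'t': np.float64(15.3), 'ee_pos': array([621.893, -93.368, 206.161]), 'orientation': array([-2.829, -0.296,  0.935]), 'qpos': array([-0.159,  0.786,  1.179, -0.019,  1.827,  1.205]), 'ft_force': array([ 0.298,  0.232, -0.032]), 'width': np.float64(15.851)}
tip [545.5 -83.6 105.1] ang err 0.71
tip->face in tool axes [ 3.4 -0.  35.3]
tip px [320.27681063 197.44706694]
[325.92647059   2.70588235] [319   0  16   8  68] [701.8603973  -58.35186574]
[247.14613181 159.0974212 ] [236 148  23  23 349] [540.471425    1.8317809]
[320.99612403 184.38372093] [313 175  17  19 258] [530.07211094 -80.36138252]
[416.58208955 233.05970149] [410 228  14  11 134] [ 486.78714259 -204.29710869]
probe_tip [322.8, 194.7] 0.6 [513.64682138 -84.87007421]
round_contact_face [295.5, 137.8] 0.74 [585.81306192 -47.4837381 ]
square_contact_face [246.1, 159.9] 0.89 [538.83630132   3.06767628]
```

View pics/w9c.png

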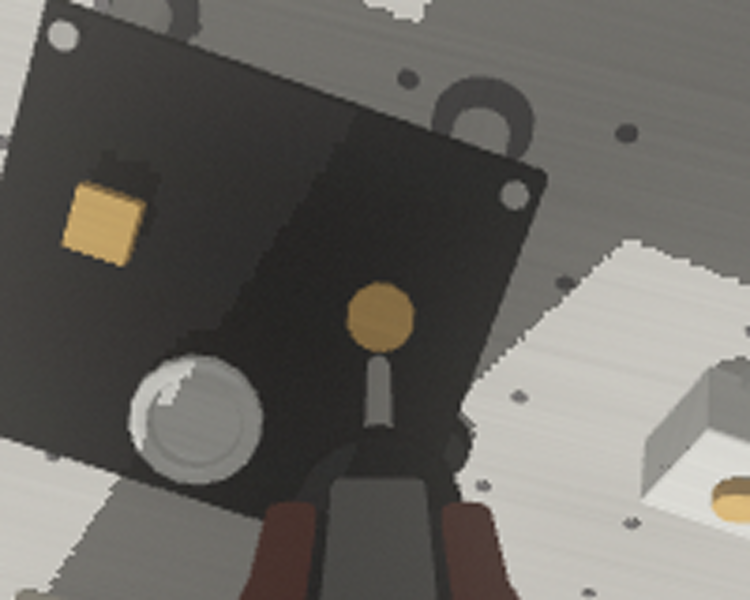

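The round contact's centre is at crop (380,318), just ahead of the needle tip at (378,357), which agrees with the computed offset. Approaching.

>>> apply_moves:
  targets:
    - [-1,[0.03,0,0.3],[0,0,0]]
    - [-1,[0.03,0,0.25],[0,0,0]]
    - [-1,[0,0,0.07],[0,0,0]]
    - [-1,[0,0,0],[0,0,0]]
    - [-1,[0,0,0],[0,0,0]]

```text
t: 16.12
ee_pos: [605.1, -89.7, 178.1]
orientation: [-2.828, -0.297, 0.938]
ft_force: [1.0, -0.4, -0.1]
width: 15.6
grasp_force: 30.0
```

```bash
cat > pr.py <<'E'
from h import *
import sys
o,Rm,tip=st();f=np.array(eval(sys.argv[1]))
print("to face, tool axes",Rm.inv().apply(f-tip).round(1),"F tool",Rm.inv().apply(o["ft_force"]).round(1))
E
python3 pr.py 527,-80,75.1
```

```text
{'t': np.float64(16.125), 'ee_pos': array([605.14 , -89.7  , 178.111]), 'orientation': array([-2.828, -0.297,  0.938]), 'qpos': array([-0.157,  0.79 ,  1.241, -0.019,  1.764,  1.207]), 'ft_force': array([ 0.96 , -0.449, -0.132]), 'width': np.float64(15.576)}
tip [528.5 -79.9  77.3] ang err 0.57
to face, tool axes [0.  0.3 2.7] F tool [ 0.7  0.6 -0.5]
```

>>> apply_moves:
  targets:
    - [-1,[0,0,0.05],[0,0,0]]
    - [-1,[0,0,0.03],[0,0,0]]
    - [-1,[0,0,0],[0,0,0]]

```text
t: 16.5
ee_pos: [602.8, -89.4, 175.0]
orientation: [-2.828, -0.297, 0.937]
ft_force: [2.7, -0.3, 2.8]
width: 15.4
grasp_force: 30.0
```

```bash
python3 pr.py 527,-80,75.1
```

```text
{'t': np.float64(16.5), 'ee_pos': array([602.776, -89.41 , 175.005]), 'orientation': array([-2.828, -0.297,  0.937]), 'qpos': array([-0.157,  0.789,  1.25 , -0.019,  1.755,  1.207]), 'ft_force': array([ 2.749, -0.296,  2.821]), 'width': np.float64(15.379)}
tip [526.2 -79.6  74.1] ang err 0.59
to face, tool axes [-0.   0.3 -1.3] F tool [ 0.5  0.1 -3.9]
```

>>> apply_moves:
  targets:
    - [-1,[0,0,0.01],[0,0,0]]
    - [-1,[0,0,0],[0,0,0]]
    - [-1,[0,0,0],[0,0,0]]
    - [-1,[0,0,0],[0,0,0]]
    - [-1,[0,0,0],[0,0,0]]

```text
t: 17.12
ee_pos: [602.2, -89.3, 174.3]
orientation: [-2.827, -0.297, 0.938]
ft_force: [3.8, -0.5, 1.9]
width: 15.8
grasp_force: 30.0
```

```bash
python3 pr.py 527,-80,75.1; python3 -c "
from h import *
print(Rn.inv().apply([10.2,82.8,0])/50)"
```

```text
{'t': np.float64(17.125), 'ee_pos': array([602.23 , -89.337, 174.333]), 'orientation': array([-2.827, -0.297,  0.938]), 'qpos': array([-0.158,  0.79 ,  1.251, -0.019,  1.754,  1.207]), 'ft_force': array([ 3.839, -0.492,  1.916]), 'width': np.float64(15.765)}
tip [525.6 -79.5  73.5] ang err 0.55
to face, tool axes [ 0.1  0.3 -2.1] F tool [ 1.8  0.6 -3.9]
[ 5.44238264e-01 -1.57726194e+00  1.21197515e-03]
```

>>> apply_moves:
  targets:
    - [-1,[0,0,-0.1],[0,0,0]]
    - [-1,[0,0,-0.6],[0,0,0]]
    - [-1,[0,0,0],[0,0,0]]

```text
t: 17.5
ee_pos: [624.3, -92.1, 203.1]
orientation: [-2.829, -0.297, 0.935]
ft_force: [0.0, -0.4, -0.9]
width: 15.8
grasp_force: 30.0
```

>>> apply_moves:
  targets:
    - [-1,[0.272,-0.79,0],[0,0,0]]
    - [-1,[0.272,-0.79,0],[0,0,0]]
    - [-1,[0,0,0],[0,0,0]]
    - [-1,[0,0,0],[0,0,0]]

```text
t: 18.0
ee_pos: [632.7, -9.4, 201.6]
orientation: [-2.826, -0.297, 0.941]
ft_force: [0.0, -0.4, 0.2]
width: 15.7
grasp_force: 30.0
```

```bash
python3 pr.py 537,3,75.1; python3 - <<'E'
from h import *
px,P=cam("wrist")
cv2.imwrite('pics/wac.png',cv2.resize(px[100:260,220:420],(750,600),interpolation=cv2.INTER_CUBIC))
E
```

```text
{'t': np.float64(18.0), 'ee_pos': array([632.657,  -9.369, 201.602]), 'orientation': array([-2.826, -0.297,  0.941]), 'qpos': array([-0.055,  0.798,  1.169,  0.045,  1.829,  1.303]), 'ft_force': array([ 0.008, -0.413,  0.168]), 'width': np.float64(15.748)}
tip [5.558e+02 4.000e-01 1.010e+02] ang err 0.43
to face, tool axes [ 0.8  0.  32.1] F tool [-0.2  0.4 -0.2]
```

View pics/wac.png

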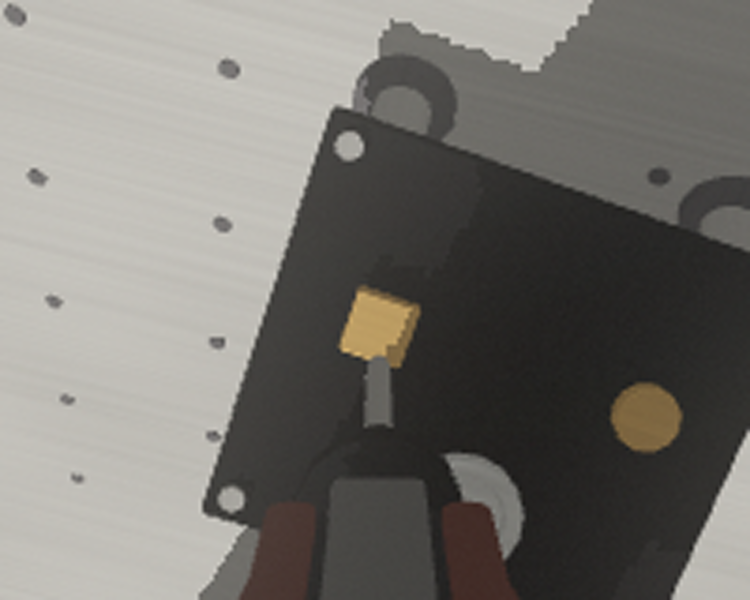

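The square contact's face is centred at crop (378,324), directly in line with the tip at (378,357). Approaching.

>>> apply_moves:
  targets:
    - [-1,[0.016,0,0.3],[0,0,0]]
    - [-1,[0,0,0.2],[0,0,0]]
    - [-1,[0,0,0.07],[0,0,0]]
    - [-1,[0,0,0],[0,0,0]]
    - [-1,[0,0,0],[0,0,0]]

```text
t: 18.68
ee_pos: [617.3, -6.7, 179.5]
orientation: [-2.828, -0.297, 0.938]
ft_force: [-0.3, -0.3, -0.3]
width: 15.8
grasp_force: 30.0
```

```bash
python3 pr.py 537,3,75.1
```

```text
{'t': np.float64(18.675), 'ee_pos': array([617.26 ,  -6.749, 179.535]), 'orientation': array([-2.828, -0.297,  0.938]), 'qpos': array([-0.053,  0.795,  1.227,  0.046,  1.771,  1.302]), 'ft_force': array([-0.267, -0.295, -0.317]), 'width': np.float64(15.768)}
tip [540.7   3.1  78.7] ang err 0.58
to face, tool axes [-0.8  0.3  5.1] F tool [-0.1  0.3  0.4]
```

>>> apply_moves:
  targets:
    - [-1,[-0.01,0,0.08],[0,0,0]]
    - [-1,[0,0,0.04],[0,0,0]]
    - [-1,[0,0,0],[0,0,0]]
    - [-1,[0,0,0],[0,0,0]]

```text
t: 19.18
ee_pos: [613.3, -6.4, 175.1]
orientation: [-2.828, -0.297, 0.937]
ft_force: [2.3, -0.4, 1.1]
width: 15.8
grasp_force: 30.0
```

```bash
python3 pr.py 537,3,75.1
```

```text
{'t': np.float64(19.175), 'ee_pos': array([613.283,  -6.365, 175.107]), 'orientation': array([-2.828, -0.297,  0.937]), 'qpos': array([-0.053,  0.794,  1.241,  0.046,  1.759,  1.302]), 'ft_force': array([ 2.315, -0.443,  1.116]), 'width': np.float64(15.842)}
tip [536.7   3.5  74.3] ang err 0.59
to face, tool axes [-0.4  0.3 -0.9] F tool [ 1.1  0.5 -2.3]
```

>>> apply_moves:
  targets:
    - [-1,[0,0,0.035],[0,0,0]]
    - [-1,[0,0,0],[0,0,0]]
    - [-1,[0,0,0],[0,0,0]]
    - [-1,[0,0,0],[0,0,0]]
    - [-1,[0,0,0],[0,0,0]]
    - [-1,[0,0,0],[0,0,0]]

```text
t: 19.92
ee_pos: [611.9, -6.2, 173.4]
orientation: [-2.827, -0.297, 0.938]
ft_force: [3.4, -1.2, 2.5]
width: 16.0
grasp_force: 30.0
```

```bash
python3 pr.py 537,3,75.1;python3 - <<'E'
from h import *
s=(np.array([613,-6.3,174])+n*120,Rn)
s=plan([520,110,300],R.from_rotvec(Rn.as_rotvec()) if 0 else d12,s,n=5)
s=plan([436,232.7,300],d12,s,n=3)
E
```

```text
{'t': np.float64(19.925), 'ee_pos': array([611.947,  -6.248, 173.427]), 'orientation': array([-2.827, -0.297,  0.938]), 'qpos': array([-0.053,  0.794,  1.245,  0.046,  1.755,  1.302]), 'ft_force': array([ 3.441, -1.207,  2.454]), 'width': np.float64(15.972)}
tip [535.3   3.6  72.6] ang err 0.55
to face, tool axes [-0.2  0.3 -3. ] F tool [ 1.   1.2 -4.1]
[1, [-0.475, -0.604, 0.345], [-0.0276, 0.0798, -0.0]]
[1, [-0.513, -0.617, 0.257], [-0.0276, 0.0798, -0.0]]
[1, [-0.539, -0.627, 0.164], [-0.0276, 0.0798, -0.0]]
[1, [-0.554, -0.632, 0.068], [-0.0276, 0.0798, -0.0]]
[1, [-0.556, -0.632, -0.029], [-0.0276, 0.0798, -0.0]]
[1, [-0.378, -0.917, 0.0], [0.0, 0.0, 0.0]]
[1, [-0.378, -0.917, 0.0], [0.0, 0.0, 0.0]]
[1, [-0.378, -0.917, 0.0], [0.0, 0.0, 0.0]]
```

>>> apply_moves:
  targets:
    - [-1,[0,0,-0.1],[0,0,0]]
    - [-1,[0,0,-0.8],[0,0,0]]
    - [-1,[0,0,-0.8],[0,0,0]]
    - [-1,[0,0,-0.7],[0,0,0]]
    - [-1,[0,0,0],[0,0,0]]

```text
t: 20.55
ee_pos: [685.3, -15.7, 269.9]
orientation: [-2.829, -0.297, 0.935]
ft_force: [-0.7, 0.3, -1.2]
width: 15.8
grasp_force: 30.0
```

>>> apply_moves:
  targets:
    - [-1,[-0.475,-0.604,0.3],[-0.0276,0.0798,0]]
    - [-1,[-0.513,-0.617,0.23],[-0.0276,0.0798,0]]
    - [-1,[-0.539,-0.627,0.15],[-0.0276,0.0798,0]]
    - [-1,[-0.554,-0.632,0.06],[-0.0276,0.0798,0]]
    - [-1,[-0.556,-0.632,-0.03],[-0.0276,0.0798,0]]
    - [-1,[-0.378,-0.917,0],[0,0,0]]
    - [-1,[-0.378,-0.917,0],[0,0,0]]
    - [-1,[0,0,0],[0,0,0]]

```text
t: 21.55
ee_pos: [460.3, 192.8, 300.6]
orientation: [3.123, 0.333, 0.008]
ft_force: [0.0, 0.7, -1.1]
width: 15.6
grasp_force: 30.0
```

```bash
python3 -c "
from h import *
st();plan([436.05,232.7,290],d12)"
```

```text
{'t': np.float64(21.55), 'ee_pos': array([460.292, 192.801, 300.608]), 'orientation': array([3.123, 0.333, 0.008]), 'qpos': array([ 0.374,  0.143,  1.826, -0.002,  1.168,  1.733]), 'ft_force': array([ 0.014,  0.667, -1.121]), 'width': np.float64(15.558)}
tip [461.  192.8 173.6] ang err 38.3
[1, [-0.307, -0.883, 0.21], [0.0006, -0.0033, 0.002]]
```

>>> apply_moves:
  targets:
    - [-1,[-0.307,-0.883,0.21],[0.0006,-0.0033,0.002]]
    - [-1,[0,0,0],[0,0,0]]
    - [-1,[0,0,0],[0,0,0]]

```text
t: 21.92
ee_pos: [439.9, 230.6, 290.8]
orientation: [3.125, 0.323, 0.004]
ft_force: [-0.1, -0.8, -1.2]
width: 16.0
grasp_force: 30.0
```

```bash
python3 -c "
from h import *
st();plan([436.05,232.7,260],d12)
px,P=cam('wrist');cv2.imwrite('pics/wb.png',px)
print(ctrl.pinpoint('probe_tip','wrist')[:1],[(d['xy'],onz(P,d['xy'],118)) for d in ctrl.pinpoint('fork_seat','wrist')[:1]])
"
```

```text
{'t': np.float64(21.925), 'ee_pos': array([439.893, 230.644, 290.844]), 'orientation': array([3.125, 0.323, 0.004]), 'qpos': array([ 4.600e-01,  1.510e-01,  1.840e+00, -1.000e-03,  1.148e+00,
        1.825e+00]), 'ft_force': array([-0.076, -0.811, -1.176]), 'width': np.float64(15.965)}
tip [440.2 230.6 163.8] ang err 38.15
[1, [-0.068, -0.056, 0.617], [0.0005, -0.0016, -0.0023]]
[{'xy': [321.5, 194.8], 'score': 0.85}] [([316.0, 190.1], array([435.67316763, 234.99535212]))]
```

>>> apply_moves:
  targets:
    - [-1,[-0.068,-0.056,0.6],[0,-0.0016,-0.0023]]
    - [-1,[0,0,0],[0,0,0]]
    - [-1,[0,0,0],[0,0,0]]

```text
t: 22.45
ee_pos: [437.0, 233.4, 262.3]
orientation: [-3.124, -0.327, -0.003]
ft_force: [0.4, -0.9, 0.3]
width: 16.0
grasp_force: 30.0
```

```bash
python3 -c "
from h import *
st();plan([436.05,232.7,200],d12)"
```

```text
{'t': np.float64(22.45), 'ee_pos': array([437.037, 233.442, 262.349]), 'orientation': array([-3.124e+00, -3.270e-01, -3.000e-03]), 'qpos': array([ 0.467,  0.181,  1.874, -0.   ,  1.085,  1.829]), 'ft_force': array([ 0.444, -0.88 ,  0.301]), 'width': np.float64(16.009)}
tip [437.3 233.5 135.3] ang err 38.12
[1, [-0.013, 0.005, 0.623], [-0.0001, -0.0007, -0.0003]]
[1, [-0.012, 0.005, 0.623], [-0.0001, -0.0007, -0.0003]]
```

>>> apply_moves:
  targets:
    - [-1,[-0.012,0.006,0.4],[0,0,0]]
    - [-1,[-0.01,0.006,0.4],[0,0,0]]
    - [-1,[0,0,0.3],[0,0,0]]
    - [-1,[0,0,0],[0,0,0]]
    - [-1,[0,0,0],[0,0,0]]

```text
t: 23.08
ee_pos: [436.1, 233.2, 207.4]
orientation: [-3.124, -0.328, -0.004]
ft_force: [0.8, 0.7, -0.6]
width: 15.7
grasp_force: 30.0
```

```bash
python3 -c "
from h import *
st();plan([436.05,232.7,146],d12)"
```

```text
{'t': np.float64(23.075), 'ee_pos': array([436.102, 233.164, 207.379]), 'orientation': array([-3.124, -0.328, -0.004]), 'qpos': array([ 0.467,  0.251,  1.928, -0.   ,  0.96 ,  1.829]), 'ft_force': array([ 0.848,  0.736, -0.585]), 'width': np.float64(15.739)}
tip [436.4 233.3  80.4] ang err 38.14
[1, [-0.003, 0.005, 0.614], [-0.0002, -0.0008, -0.0001]]
[1, [-0.002, 0.005, 0.614], [-0.0002, -0.0008, -0.0001]]
```

>>> apply_moves:
  targets:
    - [-1,[0,0.008,0.3],[0,0,0]]
    - [-1,[0,0,0.4],[0,0,0]]
    - [-1,[0,0,0.35],[0,0,0]]
    - [-1,[0,0,0.1],[0,0,0]]
    - [-1,[0,0,0],[0,0,0]]
    - [-1,[0,0,0],[0,0,0]]

```text
t: 23.82
ee_pos: [436.1, 232.8, 149.7]
orientation: [-3.124, -0.328, -0.004]
ft_force: [0.5, 1.6, -1.3]
width: 15.6
grasp_force: 30.0
```

```bash
python3 -c "
from h import *
st();plan([436.05,232.7,145.4],d12)"
```

```text
{'t': np.float64(23.825), 'ee_pos': array([436.093, 232.777, 149.674]), 'orientation': array([-3.124, -0.328, -0.004]), 'qpos': array([ 0.466,  0.339,  1.971, -0.   ,  0.829,  1.828]), 'ft_force': array([ 0.456,  1.597, -1.265]), 'width': np.float64(15.588)}
tip [436.4 232.9  22.7] ang err 38.13
[1, [-0.001, 0.001, 0.085], [-0.0003, -0.0016, -0.0002]]
```

>>> apply_moves:
  targets:
    - [-1,[0,0,0.07],[0,0,0]]
    - [-1,[0,0,0],[0,0,0]]
    - [-1,[0,0,0],[0,0,0]]

```text
t: 24.2
ee_pos: [435.7, 232.6, 145.8]
orientation: [-3.124, -0.328, -0.003]
ft_force: [-0.5, 0.0, -1.5]
width: 16.0
grasp_force: 30.0
```

>>> apply_moves:
  targets:
    - [-1,[0,0,0.015],[0,0,0]]
    - [-1,[0,0,0],[0,0,0]]
    - [-1,[0,0,0],[0,0,0]]

```text
t: 24.58
ee_pos: [435.8, 232.6, 145.4]
orientation: [-3.124, -0.328, -0.003]
ft_force: [-1.2, 0.0, 5.1]
width: 15.9
grasp_force: 30.0
```

Collar seated (+5 N). Releasing slowly.

>>> apply_moves:
  targets:
    - [-0.5,[0,0,0],[0,0,0]]
    - [-0.4,[0,0,0],[0,0,0]]
    - [0,[0,0,0],[0,0,0]]
    - [0.5,[0,0,0],[0,0,0]]
    - [1,[0,0,0],[0,0,0]]
    - [1,[0,0,0],[0,0,0]]
    - [1,[0,0,0],[0,0,0]]
    - [1,[0,0,0],[0,0,0]]

```text
t: 25.58
ee_pos: [435.7, 232.6, 144.9]
orientation: [-3.124, -0.328, -0.002]
ft_force: [-0.8, -0.4, -0.4]
width: 82.6
grasp_force: 0.0
```

>>> apply_moves:
  targets:
    - [1,[0,0,0],[0,0,0]]
    - [1,[0,0,-0.5],[0,0,0]]
    - [1,[0,0,-0.8],[0,0,0]]
    - [1,[0,0,-0.8],[0,0,0]]
    - [1,[-0.8,0,-0.5],[0,0,0]]
    - [1,[-0.8,0,0],[0,0,0]]
    - [1,[0,0,0],[0,0,0]]
    - [1,[0,0,0],[0,0,0]]

```text
t: 26.58
ee_pos: [357.9, 216.2, 275.1]
orientation: [-3.124, -0.328, -0.004]
ft_force: [-0.1, -0.4, -0.2]
width: 87.9
grasp_force: 0.0
```

```bash
python3 - <<'E'
from h import *
o=ctrl.get_obs();print(o["t"],o["ee_pos"],o["width"])
px,P=cam('wrist')
print([(d['xy'],onz(P,d['xy'],118)) for d in ctrl.pinpoint('probe','wrist')[:1]])
s=ctrl.get_image("scene")["pixels"]
cv2.imwrite('pics/end.png',cv2.hconcat([cv2.resize(px[0:240,200:440],(400,400)),cv2.resize(s[170:280,370:480],(400,400))]))
E
```

```text
26.575 [357.90268485 216.19587213 275.05584395] 87.91894915011325
[([322.5, 113.0], array([436.53661075, 231.15108316]))]
```

View pics/end.png

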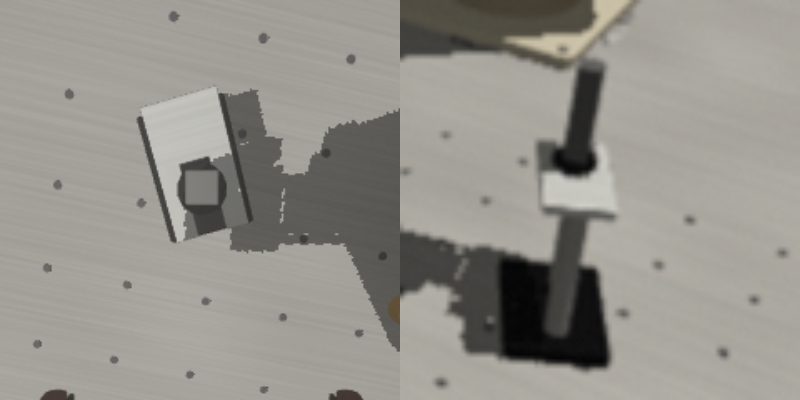

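The tester hangs upright on its collar: it is at (202,188) in the left crop and seated on the fork at (575,160) in the right. The gripper is clear of it.

```bash
python3 -c "
from workcell import ctrl
print(ctrl.close_job())"
```

```text
the job is handed in; nothing more can be done
None
```

The job is handed in at about 27 s: the tester pressed the earth, round and square contacts in order, each at roughly 4 N on the wrist sensor for at least 0.3 s, and now hangs released and upright in the fork; the hand-in returned no verdict.

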